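# Feel along a sanded chair armrest

## Task

The curved wooden chair armrest on the bench has just been sanded: feel it for splinters. With the fingertips, stroke lightly along its top face from the narrow tip to the broad end, following the curve so that every part of the length is touched in turn, starting close to the tip; it rests on soft rubber feet and must never be pushed down more than a centimetre, nor pinched or lifted. Leave the things standing around it alone, and take your hand away at the end.

Things in the scene. Friction and masses are not known exactly. Their poses are not given: they have to be found in the camera images.
- armrest (a joint): How far the armrest is pushed down on its rubber feet, in m: 0 at rest, positive downward, stop at 0.020. It gives as a whole, straight down, as a soft spring of 0.5 N per mm, and springs back.
- jig: Plywood base 270 x 85 x 12 mm fixed to the bench, origin at the centre of its underside. Over it the armrest lies level: a dark wooden bar 270 mm long, in a sideways arc of 300 mm radius, 22 mm thick, tapering from 26 mm wide at the tip (towards -x) to 54 mm at the broad end (+x); its flat top is 67 mm above the bench at rest.
- part1: Part 1 of 7 of the armrest, counted from the narrow tip: the narrow tip, 50 mm long, 26 to 31 mm wide, rounded end. The parts are one solid piece. Origin: middle of its length and width, on the top face; x along the centre line towards the broad end, z up.
- part2: Part 2 of 7 of the armrest, counted from the narrow tip: 34 mm long, about 33 mm wide. The parts are one solid piece. Origin: middle of its length and width, on the top face; x along the centre line towards the broad end, z up.
- part3: Part 3 of 7 of the armrest, counted from the narrow tip: 34 mm long, about 37 mm wide. The parts are one solid piece. Origin: middle of its length and width, on the top face; x along the centre line towards the broad end, z up.
- part4: Part 4 of 7 of the armrest, counted from the narrow tip: 34 mm long, about 40 mm wide. The parts are one solid piece. Origin: middle of its length and width, on the top face; x along the centre line towards the broad end, z up.
- part5: Part 5 of 7 of the armrest, counted from the narrow tip: 34 mm long, about 44 mm wide. The parts are one solid piece. Origin: middle of its length and width, on the top face; x along the centre line towards the broad end, z up.
- part6: Part 6 of 7 of the armrest, counted from the narrow tip: 34 mm long, about 47 mm wide. The parts are one solid piece. Origin: middle of its length and width, on the top face; x along the centre line towards the broad end, z up.
- part7: Part 7 of 7 of the armrest, counted from the narrow tip: the broad end, 50 mm long, 49 to 54 mm wide, rounded end. The parts are one solid piece. Origin: middle of its length and width, on the top face; x along the centre line towards the broad end, z up.
- glue: Loose upright glue bottle, 48 mm across, 105 mm high, to be left alone; origin at the centre of its underside.
- sander: Loose cork sanding block with a wooden grip, 100 (x) x 50 (y) x 46 mm high, to be left alone; origin at the centre of its underside.
- handle: Loose turned wooden tool handle standing on end, 34 mm across, 90 mm high, to be left alone; origin at the centre of its underside.

How it is judged:
On the way, in this order (a step that is already met when the one before it is completed fails the run):
1. a fingertip touches part 1 of the armrest (the narrow tip) (contact force between the fingers and part1 above 0.15 N), for 0.04 s.
2. a fingertip touches part 2 of the armrest (contact force between the fingers and part2 above 0.15 N), for 0.04 s.
3. a fingertip touches part 3 of the armrest (contact force between the fingers and part3 above 0.15 N), for 0.04 s.
4. a fingertip touches part 4 of the armrest (contact force between the fingers and part4 above 0.15 N), for 0.04 s.
5. a fingertip touches part 5 of the armrest (contact force between the fingers and part5 above 0.15 N), for 0.04 s.
6. a fingertip touches part 6 of the armrest (contact force between the fingers and part6 above 0.15 N), for 0.04 s.
7. a fingertip touches part 7 of the armrest (the broad end) (contact force between the fingers and part7 above 0.15 N), for 0.04 s.
At the end, for the whole second after the job is handed in: All seven parts of the armrest have been touched by the fingers in order from tip to broad end; the armrest is back at rest (within 2 mm), and the bottle, sanding block and tool handle stand upright within 15 mm of where they were (value of joint armrest between -0.002 and 0.002 m and distance of each of glue, sander, handle from where it was at the start of the episode below 0.015 m and angle between each of glue, sander, handle's own z axis and vertical below 0.2 rad).
It fails at once if the armrest is gripped or struck hard (over 20 N from the fingers) (contact force between the fingers and jig above 20 N).
It fails at once if the armrest is pushed down too hard (more than 13 mm) (value of joint armrest above 0.013 m).
It fails at once if the armrest is lifted (more than 4 mm) (value of joint armrest below -0.004 m).
It fails at once if the glue bottle, sanding block or tool handle is moved or lifted (more than 15 mm) (distance of any of glue, sander, handle from where it was at the start of the episode above 0.015 m).
It also fails if it takes over 43 s, if anything falls off the work surface, if the arm or the gripper's body presses on something with over 40 N, if the wrist force passes 120 N, or if a joint passes its speed limit or range.

## Robot

A 6-joint arm with a two-finger parallel gripper is mounted at the origin on the work surface. World frame = base frame: x ahead of the robot, y to its left, z up, the work surface at z = 0. Lengths are in m, angles in rad, forces in N, time in s.
With the tool pointing down it reaches from about 0.325 to 0.875 m from the base axis. Payload 4.4 kg.
Tool frame: the origin (TCP) lies midway between the tips of the shut fingers; the grasp point (between the pads) lies bot.tcp_to_grasp behind it (bot.tcp_to_grasp is the distance from the TCP to the grasp point, in m); y points along the fingers, z is the direction in which the jaws open and shut, and the axes are right-handed (so a half turn about y gives the same grasp; the last joint's range is limited). The gripper opens to 85 mm and grips with 20 to 120 N. Pads are 22 mm wide; open, the fingers measure 114 mm over their backs; the gripper's body (76 mm by 85 mm) begins 54 mm behind the grasp point. The pads swing forward as they close: fully open they stand 13 mm farther back than shut.
Start: joints at [-1.442, 0.207, 1.542, -0, 1.393, -0.15], TCP at [0.159, -0.553, 0.231] pointing down, gripper open.
Joint ranges: [-2.73, 2.73], [-0.86, 2.22], [0.23, 2.46], [-1.11, 4.25], [0.08, 2.63], [-2.82, 2.82]. Speed limits (rad/s): [2.79, 2.79, 3.14, 3.14, 3.14, 3.14].

## Interface

Orientations are given as a unit quaternion [x, y, z, w].
In Python, from plant import bot, imaging, finish_job gives the robot as it stands.
- The arm moves only by the tool jog_arm, never from a script. Its argument "commands" is a list of rows, each an object with "offset": the shift along the tool's x, y, z in mm, a list of three; "roll": the turn about the tool's y in degrees; "hand": the finger opening in mm, from 0 to 85.4. A call has exactly 5 rows; each row shifts and turns the commanded pose from where the row before left it, along the tool's axes as they then stand; what a row does not reach is not made up. A row lasts 1/8 s, in which the tool goes at most 62.5 mm and 10.7 degrees, less where a joint would pass 70% of its speed; a pose out of reach is approached as far as the arm can. A call with a gripper value outside its range is refused whole. The fingers move at their own pace and stop on an object; "newtons" is the grip in N (left out, the last holds). Time passes only in rows, so rows that do not move let the fingers close, or fill a call up. It gives the time, the measured TCP pose, the force and the opening at its end, in the units of the state.
- bot.observe(): the state, without advancing time (a new reading comes with each control period).
- imaging.capture(name): name is "side" or "top" or "wrist"; returns a dict with "frame" (420x560x3 uint8, red, green, blue), "mtx" (3x3 intrinsics, pixels), "dist" ([k1, k2, p1, p2, k3] as OpenCV has them; the pictures are not rectified), "rvec" (rotation vector, rad) and "tvec" (3), from world to camera coordinates, as OpenCV has them. Camera axes: x right, y down, z forward; pixel columns grow to the right and rows downward; lengths in m; the calibration is good to about 2 mm. A picture is of the moment at which its call begins. There is no depth.
- finish_job(): hands the job in, once; it reports no verdict.
The state is a dict: "clock": time; "qpos": joint angles; "joint_velocities": joint speeds; "joint_torque": joint torques, N m; "eef_pos": TCP position; "tool_rot": TCP orientation; "force": force on the tool from outside, world axes, zero at the start; "torque": the same for the moment, N m; "gripper_width": finger opening in m.
Only numpy, scipy, OpenCV 4.12 (cv2) and the standard library are available. Lean on these libraries where they do the work, as an engineer would, in place of code of your own. Each camera call takes 0.05 s, during which the arm holds its last target.

## Working session

There is one attempt and no reset: what is moved stays moved. The work goes in short steps, Python scripts to look and compute and a tool call to move; the robot and the scene stay as the last step left them, time stands still between calls to the robot, and variables do not carry over. Pictures are saved under pics/ and viewed, and the job is handed in when it is done.

Besides the shell and the picture viewer there is one more tool, called after "Emit:" by a JSON object that holds its "name" and its "arguments". jog_arm: Moves the arm, as the interface text tells. Its arguments: {"type":"object","properties":{"commands":{"type":"array","items":{"type":"object","properties":{"offset":{"type":"array","items":{"type":"number"}},"roll":{"type":"number"},"hand":{"type":"number"}}}},"newtons":{"type":"number"}},"required":["commands"]}

```bash
mkdir -p pics; python3 - <<'E'
from plant import bot, imaging
import cv2,pickle
s=bot.observe(); print({k:s[k] for k in ['clock','eef_pos','tool_rot','force','gripper_width']}, bot.tcp_to_grasp)
for n in ['side','top']:
    c=imaging.capture(n); pickle.dump(c,open(n+'.pkl','wb')); cv2.imwrite(f'pics/{n}0.png',c['frame'][:,:,::-1])
E
```

```text
{'clock': 0.0, 'eef_pos': array([ 0.15871341, -0.55186393,  0.23008885]), 'tool_rot': array([-0.09857989,  0.70103317, -0.69936309,  0.0986193 ]), 'force': array([-0.00557157,  0.01499797, -0.17596207]), 'gripper_width': 0.08488930289263172} 0.0187
```

View pics/top0.png

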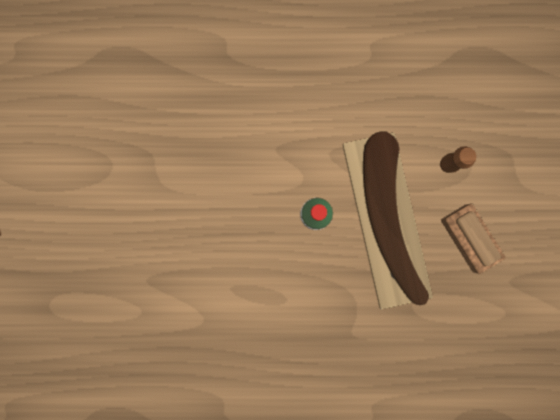

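View pics/side0.png

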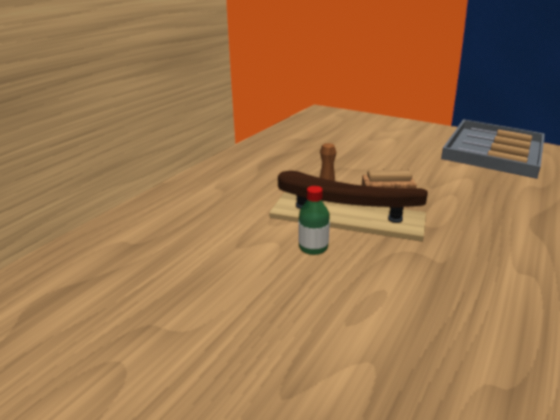

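The top view shows the dark armrest with its broad end near (382,140) and its tip near (422,298). The bottle is at (318,213), the handle at (463,157) and the sander at (474,240).

```bash
cat > h.py <<'E'
import numpy as np,cv2,pickle
def ray(c,px,z):
    px=np.array(px,float).reshape(-1,1,2)
    u=cv2.undistortPoints(px,c['mtx'],c['dist']).reshape(-1,2)
    R,_=cv2.Rodrigues(np.array(c['rvec'],float)); C=-R.T@np.array(c['tvec'],float).ravel()
    d=np.c_[u,np.ones(len(u))]@R
    return C+d*((z-C[2])/d[:,2])[:,None]
E
python3 - <<'E'
from h import *
c=pickle.load(open('top.pkl','rb')); f=c['frame']
hsv=cv2.cvtColor(f,cv2.COLOR_RGB2HSV)
m=((f.max(2)<75)).astype(np.uint8)*255
n,l,st,ce=cv2.connectedComponentsWithStats(m)
for i in range(1,n):
    if st[i,4]>30: print(st[i],ce[i])
i=[i for i in range(1,n) if 340<ce[i][0]<430 and st[i,4]>1000][0]
cn=max(cv2.findContours((l==i).astype(np.uint8),cv2.RETR_EXTERNAL,cv2.CHAIN_APPROX_NONE)[0],key=len)
P=ray(c,cn.reshape(-1,2),0.067)[:,:2]
# circle fit via skeleton: use filled pixels
ys,xs=np.where(l==i); Q=ray(c,np.c_[xs,ys],0.067)[:,:2]
mu=Q.mean(0); w,V=np.linalg.eigh(np.cov(Q.T)); ax=V[:,1]
tip=ray(c,[[422,298]],.067)[0,:2]
if (tip-mu)@ax>0: ax=-ax
nx=np.array([-ax[1],ax[0]])
s=(Q-mu)@ax; t=(Q-mu)@nx
print('mu',mu,'axis',ax,'range',s.min(),s.max(), 'yaw',np.degrees(np.arctan2(ax[1],ax[0])))
for a in np.arange(-.14,.14,.015):
    k=(s>a-.004)&(s<=a+.004)
    if k.sum():
        tm=(t[k].min()+t[k].max())/2; p=mu+a*ax+tm*nx; print(round(a,3),p.round(4),'w',round(np.ptp(t[k]),4),'off',round(tm,4))
for nm,px,z in [('glue',(319,213),.105),('handle',(465,156),.09),('sander',(474,240),.046),('tip',(422,298),.067)]: print(nm,ray(c,[px],z)[0].round(3))
v=np.array(c['rvec']);R,_=cv2.Rodrigues(v); print('cam',-R.T@np.array(c['tvec']).ravel())
E
```

```text
[ 363  133   59  171 3548] [384.95856821 203.69560316]
[441 154  19  18 227] [448.9030837 163.3876652]
[442 219  10  16  38] [446.26315789 225.71052632]
[452 236  13  18  35] [457.8        244.37142857]
mu [ 0.56195718 -0.08826894] axis [0.98582475 0.1677783 ] range -0.15229377934480942 0.1052715171472235 yaw 9.6586697935818
-0.14 [ 0.4267 -0.128 ] w 0.0166 off -0.0165
-0.125 [ 0.4408 -0.1215] w 0.0236 off -0.0124
-0.11 [ 0.4539 -0.1089] w 0.0211 off -0.0022
-0.095 [ 0.4683 -0.1039] w 0.0226 off 0.0003
-0.08 [ 0.4827 -0.0991] w 0.0254 off 0.0026
-0.065 [ 0.4974 -0.0966] w 0.0343 off 0.0026
-0.05 [ 0.512  -0.0926] w 0.0377 off 0.0041
-0.035 [ 0.5265 -0.0883] w 0.0382 off 0.0059
-0.02 [ 0.5411 -0.0852] w 0.0388 off 0.0065
-0.005 [ 0.5559 -0.0823] w 0.0405 off 0.0069
0.01 [ 0.5708 -0.0807] w 0.0423 off 0.006
0.025 [ 0.5857 -0.0789] w 0.0416 off 0.0052
0.04 [ 0.6011 -0.0798] w 0.0463 off 0.0018
0.055 [ 0.6163 -0.0798] w 0.0492 off -0.0008
0.07 [ 0.6318 -0.0814] w 0.0524 off -0.005
0.085 [ 0.6471 -0.0818] w 0.0497 off -0.0079
0.1 [ 0.6621 -0.0804] w 0.0346 off -0.009
glue [0.546 0.012 0.105]
handle [ 0.629 -0.199  0.09 ]
sander [ 0.508 -0.226  0.046]
tip [ 0.424 -0.141  0.067]
cam [0.51861256 0.05733613 0.80889408]
```

The mask is ragged near the tip, so I'll refine it and fit the 300 mm arc.

```bash
python3 - <<'E'
from h import *
from scipy.optimize import least_squares
c=pickle.load(open('top.pkl','rb')); f=c['frame']
for th in (75,85,95):
    m=(f[:,:,0]<th).astype(np.uint8)*255; m[:,435:]=0; m[:,:340]=0
    m=cv2.morphologyEx(m,cv2.MORPH_OPEN,np.ones((3,3)))
    ys,xs=np.where(m); print(th,len(xs),xs.min(),xs.max(),ys.min(),ys.max())
cn=max(cv2.findContours(m,cv2.RETR_EXTERNAL,cv2.CHAIN_APPROX_NONE)[0],key=len)
v=f.copy(); cv2.drawContours(v,[cn],-1,(0,255,0),1)
P=ray(c,np.c_[xs,ys],.067)[:,:2]
th=-.0; 
# per column slices along rough axis -> mid points -> circle
ax=np.array([np.cos(np.radians(11)),np.sin(np.radians(11))]); nx=np.array([-ax[1],ax[0]]); mu=P.mean(0)
s=(P-mu)@ax;t=(P-mu)@nx
print(s.min(),s.max(),mu)
M=[]
for a in np.arange(s.min()+.012,s.max()-.015,.012):
    k=abs(s-a)<.003; M.append(mu+a*ax+nx*(t[k].min()+t[k].max())/2); print(M[-1].round(4),round(np.ptp(t[k]),4))
M=np.array(M)
r=least_squares(lambda q:np.hypot(*(M-q).T)-.3,[.6,-.38]).x
print('centre',r,'res mm',((np.hypot(*(M-r).T)-.3)*1e3).round(1))
a=np.degrees(np.arctan2(*(P-r).T[::-1])); print('angles',a.min(),a.max(),'arc mm',np.radians(np.ptp(a))*300)
for g in np.linspace(a.max(),a.min(),11): print(round(g,1),(r+.3*np.array([np.cos(np.radians(g)),np.sin(np.radians(g))])).round(4))
cv2.imwrite('pics/ct.png',cv2.resize(v[110:330,290:520,::-1],None,fx=2.6,fy=2.6))
E
```

```text
75 3326 363 420 133 303
85 4685 363 427 132 303
95 4794 363 427 132 304
-0.14102978127904658 0.119252359233391 [ 0.54932346 -0.09278939]
[ 0.4261 -0.1353] 0.0284
[ 0.437  -0.1285] 0.0318
[ 0.448  -0.1219] 0.0333
[ 0.4587 -0.1141] 0.0354
[ 0.47   -0.1093] 0.0342
[ 0.4812 -0.1042] 0.0354
[ 0.4926 -0.0997] 0.036
[ 0.504  -0.0957] 0.0372
[ 0.5156 -0.0922] 0.0387
[ 0.5271 -0.0885] 0.0393
[ 0.5389 -0.0862] 0.0411
[ 0.5507 -0.0841] 0.0425
[ 0.5625 -0.0822] 0.0434
[ 0.5745 -0.0808] 0.0446
[ 0.5865 -0.0797] 0.0458
[ 0.5989 -0.0805] 0.0476
[ 0.611  -0.0798] 0.0491
[ 0.6235 -0.0814] 0.0523
[ 0.6358 -0.0821] 0.0538
[ 0.648 -0.082] 0.05
centre [ 0.60040295 -0.37970311] res mm [ 0.2 -0.4 -0.5  1.   0.2  0.1  0.  -0.1 -0.2  0.3 -0.1 -0.2 -0.1  0.
  0.3 -0.8  0.1 -0.8 -0.3  1.5]
angles 76.77882229953073 128.03019623475788 arc mm 268.351566402155
128.0 [ 0.4156 -0.1434]
122.9 [ 0.4374 -0.1278]
117.8 [ 0.4606 -0.1143]
112.7 [ 0.4848 -0.1029]
107.5 [ 0.51   -0.0936]
102.4 [ 0.536  -0.0867]
97.3 [ 0.5624 -0.0821]
92.2 [ 0.5891 -0.0799]
87.0 [ 0.616  -0.0801]
81.9 [ 0.6427 -0.0827]
76.8 [ 0.669  -0.0877]
```

View pics/ct.png

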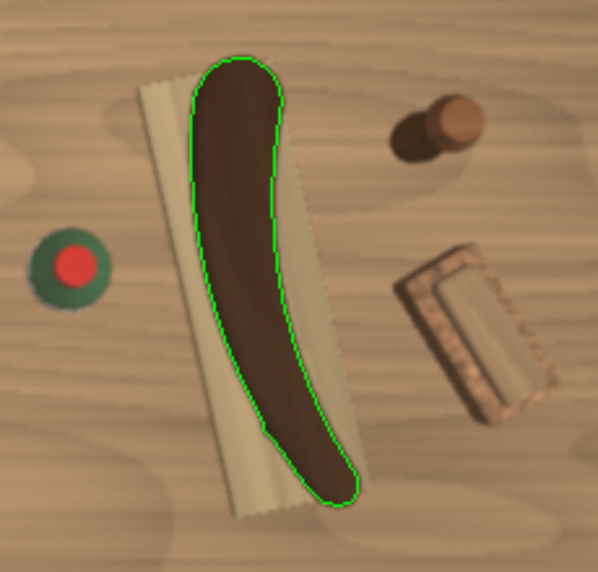

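The arc fit is good: residuals are about 1 mm or less, the length is 268 mm against the given 270, and the widths match. Next I'll work out the approach in tool axes.

```bash
cat > go.py <<'E'
from h import *
from plant import bot
from scipy.spatial.transform import Rotation as Ro
C=np.array([.6004,-.3797]); A0=np.radians(128.1)
def pt(s): a=A0-s/300; return C+.3*np.array([np.cos(a),np.sin(a)]), np.degrees(a)-90
def rep(s,z):
    o=bot.observe(); p=np.array(o['eef_pos']); R=Ro.from_quat(o['tool_rot']).as_matrix()
    q,tan=pt(s); d=np.r_[q,z]-p
    here=p[:2]-C; sh=(A0-np.arctan2(here[1],here[0]))*300
    yx=np.degrees(np.arctan2(R[1,0],R[0,0]))
    print('t',o['clock'],'pos',p.round(4),'s_here',sh.round(1),'rad_err',((np.hypot(*here)-.3)*1e3).round(1),'F',np.round(o['force'],2),'w',o['gripper_width'])
    print('R',R.round(3).tolist(),'q',np.round(o['qpos'],3)); print('tan',tan,'xyaw',yx,'target',q,'tool offs mm',(R.T@d*1e3).round(1))
E
python3 -c "
from go import *
rep(20,.10)"
```

```text
t 0.1 pos [ 0.1587 -0.552   0.2302] s_here 1501.7 rad_err 174.1 F [-0.09  0.45 -0.65] w 0.08553992525051098
R [[-0.961, -0.0, 0.276], [-0.276, 0.002, -0.961], [-0.0, -1.0, -0.002]] q [-1.442  0.207  1.543 -0.     1.394 -0.151]
tan 34.280281365794494 xyaw -163.96976096610686 target [ 0.43142749 -0.13181234] tool offs mm [-378.1  131.  -328.2]
```

Emit:
{"name": "jog_arm", "arguments": {"commands": [{"offset": [-38, 0, -33], "roll": 0, "hand": 0}, {"offset": [-38, 0, -33], "roll": 0, "hand": 0}, {"offset": [-38, 0, -33], "roll": 0, "hand": 0}, {"offset": [-38, 0, -33], "roll": 0, "hand": 0}, {"offset": [-38, 0, -33], "roll": 0, "hand": 0}], "newtons": 20}}

```text
clock: 0.72
eef_pos: [0.2963, -0.3399, 0.2309]
tool_rot: [-0.098, 0.7, -0.7, 0.098]
force: [0.5, -1.0, -0.8]
gripper_width: 0.0001
```

Emit:
{"name": "jog_arm", "arguments": {"commands": [{"offset": [-38, 0, -33], "roll": 0, "hand": 0}, {"offset": [-38, 0, -33], "roll": 0, "hand": 0}, {"offset": [-38, 0, -33], "roll": 0, "hand": 0}, {"offset": [-37, 0, -32], "roll": -9, "hand": 0}, {"offset": [0, 0, 0], "roll": -9.3, "hand": 0}]}}

```text
clock: 1.35
eef_pos: [0.4057, -0.1709, 0.2308]
tool_rot: [-0.212, 0.675, -0.674, 0.212]
force: [0.4, -0.5, -0.5]
gripper_width: -0.0001
```

```bash
python3 -c "
from go import *
rep(20,.08)"
```

```text
t 1.35 pos [ 0.4057 -0.1709  0.2308] s_here -25.6 rad_err -14.5 F [ 0.35 -0.48 -0.47] w -0.00011558989152354305
R [[-0.82, -0.0, 0.573], [-0.573, 0.001, -0.82], [-0.0, -1.0, -0.001]] q [-5.960e-01 -8.800e-02  1.854e+00  1.000e-03  1.377e+00  3.640e-01]
tan 34.280281365794494 xyaw -145.03865622746545 target [ 0.43142749 -0.13181234] tool offs mm [-43.4 150.9 -17.1]
```

Emit:
{"name": "jog_arm", "arguments": {"commands": [{"offset": [-43, 0, -17], "roll": 0, "hand": 0}, {"offset": [0, 50, 0], "roll": 0, "hand": 0}, {"offset": [0, 50, 0], "roll": 0, "hand": 0}, {"offset": [0, 45, 0], "roll": 0, "hand": 0}, {"offset": [0, 0, 0], "roll": 0.7, "hand": 0}]}}

```text
clock: 1.98
eef_pos: [0.4268, -0.1335, 0.0826]
tool_rot: [-0.207, 0.68, -0.674, 0.202]
force: [-0.6, 0.8, -0.4]
gripper_width: 0.0002
```

```bash
python3 -c "
from go import *
rep(18,.0635)
from plant import imaging
for n in ('top','side'):
    c=imaging.capture(n); cv2.imwrite('pics/%s1.png'%n,c['frame'][:,:,::-1])
a=cv2.imread('pics/top1.png')[90:330,260:540];b=cv2.imread('pics/side1.png')[80:320,210:490]
cv2.imwrite('pics/m1.png',cv2.resize(np.vstack([a,b]),None,fx=1.2,fy=1.2) if 0 else cv2.resize(np.hstack([a,b]),None,fx=1.4,fy=1.4))
"
```

```text
t 1.975 pos [ 0.4268 -0.1335  0.0826] s_here 15.2 rad_err 1.2 F [-0.6   0.79 -0.42] w 0.00015246870581256804
R [[-0.833, -0.009, 0.553], [-0.553, 0.005, -0.833], [0.005, -1.0, -0.009]] q [-0.497  0.132  1.972 -0.     1.048  0.487]
tan 34.662253229215054 xyaw -146.39934074024688 target [ 0.42977867 -0.13294433] tool offs mm [-2.9 19.1  1.3]
```

View pics/m1.png

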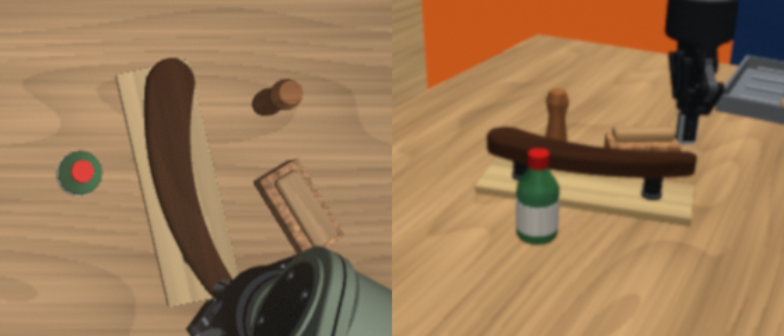

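The fingertips (about (687,140) in the side crop) hover over the narrow tip, and nothing else has been disturbed. I'll lower gently.

Emit:
{"name": "jog_arm", "arguments": {"commands": [{"offset": [0, 4, 0], "roll": 0, "hand": 0}, {"offset": [0, 4, 0], "roll": 0, "hand": 0}, {"offset": [0, 2, 0], "roll": 0, "hand": 0}, {"offset": [0, 0, 0], "roll": 0, "hand": 0}, {"offset": [0, 0, 0], "roll": 0, "hand": 0}]}}

```text
clock: 2.7
eef_pos: [0.4308, -0.1358, 0.0764]
tool_rot: [0.205, -0.677, 0.677, -0.205]
force: [-0.4, 0.7, 0.3]
gripper_width: -0.0001
```

```bash
python3 -c "
from go import *
rep(18,.0635)"
```

```text
t 2.7 pos [ 0.4308 -0.1358  0.0764] s_here 17.2 rad_err -2.9 F [-0.4   0.67  0.32] w -8.773927716242481e-05
R [[-0.833, 0.0, 0.554], [-0.554, -0.0, -0.833], [-0.0, -1.0, 0.0]] q [-0.497  0.145  1.973 -0.     1.023  0.487]
tan 34.662253229215054 xyaw -146.369230544535 target [ 0.42977867 -0.13294433] tool offs mm [-0.7 12.9 -2.9]
```

Emit:
{"name": "jog_arm", "arguments": {"commands": [{"offset": [0, 4, -3], "roll": 0, "hand": 0}, {"offset": [0, 4, 0], "roll": 0, "hand": 0}, {"offset": [0, 3, 0], "roll": 0, "hand": 0}, {"offset": [0, 2, 0], "roll": 0, "hand": 0}, {"offset": [0, 0, 0], "roll": 0, "hand": 0}]}}

```text
clock: 3.32
eef_pos: [0.4287, -0.1329, 0.0631]
tool_rot: [-0.205, 0.677, -0.677, 0.204]
force: [-1.2, 0.6, 1.6]
gripper_width: -0.0001
```

```bash
python3 -c "
from go import *
rep(58,.0635)"
```

```text
t 3.325 pos [ 0.4287 -0.1329  0.0631] s_here 17.1 rad_err 0.6 F [-1.15  0.61  1.64] w -0.000130920463839917
R [[-0.833, -0.001, 0.554], [-0.554, 0.001, -0.833], [0.0, -1.0, -0.001]] q [-0.494  0.164  1.986  0.     0.992  0.49 ]
tan 27.02281596080408 xyaw -146.3681670113938 target [ 0.46409642 -0.1124523 ] tool offs mm [-40.8  -0.4   2.5]
```

Force is about 2 N at roughly 4 mm of push, so this is contact. Now I'll stroke along the arc.

Emit:
{"name": "jog_arm", "arguments": {"commands": [{"offset": [-8, 0, 0.3], "roll": 1.3, "hand": 0}, {"offset": [-8, 0, 0.2], "roll": 1.3, "hand": 0}, {"offset": [-8, 0, 0], "roll": 1.5, "hand": 0}, {"offset": [-8, 0, 0], "roll": 1.5, "hand": 0}, {"offset": [-8, 0, 0], "roll": 1.5, "hand": 0}]}}

```text
clock: 3.95
eef_pos: [0.4639, -0.1134, 0.0635]
tool_rot: [0.162, -0.688, 0.689, -0.162]
force: [-1.1, -1.1, 2.3]
gripper_width: 0.0003
```

```bash
python3 -c "
from go import *
rep(97,.0635)"
```

```text
t 3.95 pos [ 0.4639 -0.1134  0.0635] s_here 57.4 rad_err -0.8 F [-1.05 -1.14  2.26] w 0.0002500635984166514
R [[-0.895, 0.0, 0.446], [-0.446, -0.001, -0.895], [0.0, -1.0, 0.001]] q [-4.210e-01  2.180e-01  1.919e+00 -1.000e-03  1.004e+00  6.880e-01]
tan 19.57436462410338 xyaw -153.50450282931436 target [ 0.49989099 -0.09703777] tool offs mm [-39.5   0.    1.4]
```

Emit:
{"name": "jog_arm", "arguments": {"commands": [{"offset": [-8, 0, -0.4], "roll": 1.5, "hand": 0}, {"offset": [-8, 0, -0.3], "roll": 1.5, "hand": 0}, {"offset": [-8, 0, 0], "roll": 1.5, "hand": 0}, {"offset": [-8, 0, 0], "roll": 1.5, "hand": 0}, {"offset": [-8, 0, 0], "roll": 1.5, "hand": 0}]}}

```text
clock: 4.58
eef_pos: [0.5003, -0.0965, 0.0634]
tool_rot: [0.116, -0.697, 0.698, -0.116]
force: [-1.9, -1.3, 2.4]
gripper_width: -0.0001
```

```bash
python3 -c "
from go import *
rep(137,.0635)"
```

```text
t 4.575 pos [ 0.5003 -0.0965  0.0634] s_here 97.6 rad_err 0.3 F [-1.92 -1.29  2.42] w -8.820684844772244e-05
R [[-0.946, -0.0, 0.325], [-0.325, -0.0, -0.946], [0.0, -1.0, 0.0]] q [-0.36   0.278  1.841 -0.     1.022  0.88 ]
tan 11.934927355692409 xyaw -161.05306212023322 target [ 0.53835981 -0.08618507] tool offs mm [-39.3  -0.1   2.6]
```

Emit:
{"name": "jog_arm", "arguments": {"commands": [{"offset": [-8, 0, 0.2], "roll": 1.5, "hand": 0}, {"offset": [-8, 0, 0.1], "roll": 1.5, "hand": 0}, {"offset": [-8, 0, 0], "roll": 1.5, "hand": 0}, {"offset": [-8, 0, 0], "roll": 1.5, "hand": 0}, {"offset": [-8, 0, 0], "roll": 1.5, "hand": 0}]}}

```text
clock: 5.2
eef_pos: [0.5389, -0.0856, 0.0632]
tool_rot: [-0.07, 0.704, -0.704, 0.07]
force: [-2.2, -0.1, 1.8]
gripper_width: 0.0001
```

```bash
python3 -c "
from go import *
rep(177,.0635)"
```

```text
t 5.2 pos [ 0.5389 -0.0856  0.0632] s_here 137.7 rad_err 0.5 F [-2.17 -0.11  1.82] w 0.00011942982590528539
R [[-0.98, -0.0, 0.198], [-0.198, 0.0, -0.98], [0.0, -1.0, -0.0]] q [-0.316  0.344  1.751  0.     1.046  1.055]
tan 4.295490087281436 xyaw -168.56766695373096 target [ 0.57792993 -0.08054269] tool offs mm [-39.2  -0.3   2.8]
```

Emit:
{"name": "jog_arm", "arguments": {"commands": [{"offset": [-8, 0, 0.3], "roll": 1.5, "hand": 0}, {"offset": [-8, 0, 0.2], "roll": 1.5, "hand": 0}, {"offset": [-8, 0, 0], "roll": 1.5, "hand": 0}, {"offset": [-8, 0, 0], "roll": 1.5, "hand": 0}, {"offset": [-8, 0, 0], "roll": 1.5, "hand": 0}]}}

```text
clock: 5.82
eef_pos: [0.5786, -0.0802, 0.0633]
tool_rot: [-0.024, 0.707, -0.707, 0.024]
force: [-1.7, 0.1, 1.4]
gripper_width: 0.0002
```

```bash
python3 -c "
from go import *
rep(217,.0635)"
```

```text
t 5.825 pos [ 0.5786 -0.0802  0.0633] s_here 177.7 rad_err 0.3 F [-1.7   0.13  1.45] w 0.0002361856291292573
R [[-0.998, -0.0, 0.069], [-0.069, 0.0, -0.998], [0.0, -1.0, -0.0]] q [-0.286  0.413  1.652  0.     1.076  1.216]
tan -3.3439471811295505 xyaw -176.07090595826443 target [ 0.61789893 -0.08021079] tool offs mm [-39.2  -0.2   2.7]
```

Emit:
{"name": "jog_arm", "arguments": {"commands": [{"offset": [-8, 0, 0.3], "roll": 1.5, "hand": 0}, {"offset": [-8, 0, 0.2], "roll": 1.5, "hand": 0}, {"offset": [-8, 0, 0], "roll": 1.5, "hand": 0}, {"offset": [-8, 0, 0], "roll": 1.5, "hand": 0}, {"offset": [-8, 0, 0], "roll": 1.5, "hand": 0}]}}

```text
clock: 6.45
eef_pos: [0.6186, -0.0801, 0.0633]
tool_rot: [0.022, 0.707, -0.707, -0.022]
force: [-0.6, 1.1, 1.9]
gripper_width: 0.0
```

```bash
python3 -c "
from go import *
rep(250,.0635)"
```

```text
t 6.45 pos [ 0.6186 -0.0801  0.0633] s_here 217.7 rad_err 0.2 F [-0.63  1.08  1.92] w 2.7948156607495002e-05
R [[-0.998, 0.0, -0.062], [0.062, 0.0, -0.998], [-0.0, -1.0, -0.0]] q [-0.267  0.484  1.546  0.     1.111  1.366]
tan -9.646482927568613 xyaw 176.42969968527308 target [ 0.65067058 -0.08394188] tool offs mm [-32.2  -0.2   1.9]
```

Emit:
{"name": "jog_arm", "arguments": {"commands": [{"offset": [-8, 0, 0.2], "roll": 1.5, "hand": 0}, {"offset": [-8, 0, 0.1], "roll": 1.5, "hand": 0}, {"offset": [-8, 0, 0], "roll": 1.5, "hand": 0}, {"offset": [-8, 0, 0], "roll": 1.5, "hand": 0}, {"offset": [0, 0, 0], "roll": 0, "hand": 0}]}}

```text
clock: 7.08
eef_pos: [0.6515, -0.0838, 0.0637]
tool_rot: [-0.06, -0.705, 0.705, 0.057]
force: [2.1, 0.0, 2.2]
gripper_width: -0.0004
```

```bash
python3 -c "
from go import *
rep(250,.2)"
```

```text
t 7.075 pos [ 0.6515 -0.0838  0.0637] s_here 250.8 rad_err 0.3 F [2.09 0.01 2.18] w -0.0003940266279226306
R [[-0.986, 0.003, -0.165], [0.165, -0.0, -0.986], [-0.003, -1.0, -0.0]] q [-0.26   0.542  1.456  0.     1.14   1.477]
tan -9.646482927568613 xyaw 170.50892347752142 target [ 0.65067058 -0.08394188] tool offs mm [   0.4 -136.3    0.2]
```

Emit:
{"name": "jog_arm", "arguments": {"commands": [{"offset": [0, -6, 0], "roll": 0, "hand": 0}, {"offset": [0, -15, 0], "roll": 0, "hand": 0}, {"offset": [0, -40, 0], "roll": 0, "hand": 0}, {"offset": [0, -50, 0], "roll": 0, "hand": 0}, {"offset": [0, -50, 0], "roll": 0, "hand": 0}]}}

```text
clock: 7.7
eef_pos: [0.6495, -0.0835, 0.2267]
tool_rot: [-0.059, -0.705, 0.705, 0.058]
force: [0.5, -0.1, -0.1]
gripper_width: 0.0005
```

Emit:
{"name": "jog_arm", "arguments": {"commands": [{"offset": [40, 0, 0], "roll": 0, "hand": 0}, {"offset": [50, 0, 0], "roll": 0, "hand": 0}, {"offset": [50, 0, 0], "roll": 0, "hand": 0}, {"offset": [50, 0, 0], "roll": 0, "hand": 0}, {"offset": [0, 0, 0], "roll": 0, "hand": 0}]}}

```text
clock: 8.32
eef_pos: [0.4585, -0.0511, 0.2239]
tool_rot: [0.057, 0.705, -0.705, -0.059]
force: [1.2, 0.4, -0.2]
gripper_width: -0.0002
```

Emit:
{"name": "jog_arm", "arguments": {"commands": [{"offset": [0, 0, 50], "roll": 0, "hand": 0}, {"offset": [0, 0, 50], "roll": 0, "hand": 0}, {"offset": [0, 0, 50], "roll": 0, "hand": 0}, {"offset": [0, 0, 50], "roll": 0, "hand": 0}, {"offset": [0, 0, 50], "roll": 0, "hand": 0}]}}

```text
clock: 8.95
eef_pos: [0.422, -0.3015, 0.2256]
tool_rot: [-0.059, -0.704, 0.705, 0.058]
force: [-0.3, 0.2, 0.1]
gripper_width: 0.0002
```

```bash
python3 -c "
from go import *
rep(250,.2)
from plant import imaging
for n in ('top','side'):
    c=imaging.capture(n); cv2.imwrite('pics/%s2.png'%n,c['frame'][:,:,::-1])
    o=pickle.load(open(n+'.pkl','rb'))['frame'];d=np.abs(o.astype(int)-c['frame']).max(2)>40
    print(n,d.sum())
a=cv2.imread('pics/top2.png')[90:330,260:540];b=cv2.imread('pics/side2.png')[80:320,210:490]
cv2.imwrite('pics/m2.png',cv2.resize(np.hstack([a,b]),None,fx=1.4,fy=1.4))
"
```

```text
t 8.95 pos [ 0.422  -0.3015  0.2256] s_here -147.8 rad_err -105.2 F [-0.29  0.23  0.12] w 0.00017824619304527707
R [[-0.986, 0.002, -0.165], [0.165, -0.002, -0.986], [-0.003, -1.0, 0.001]] q [-0.787  0.089  1.687  0.     1.362  0.949]
tan -9.646482927568613 xyaw 170.5205997325469 target [ 0.65067058 -0.08394188] tool offs mm [-189.7   25.7 -252.3]
top 0
side 1867
```

View pics/m2.png

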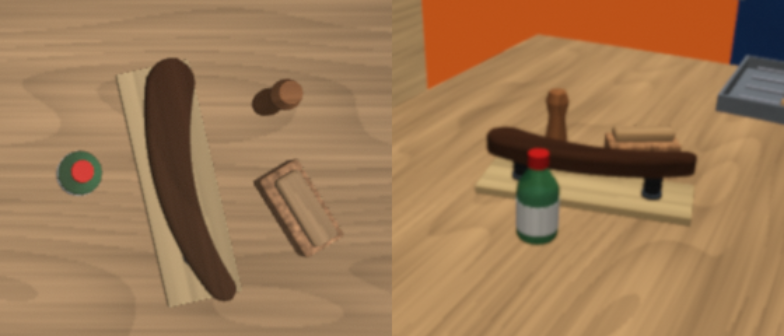

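The armrest is back at rest and the bottle, sander and handle are where they were. The top view has no changed pixels against the first picture, and the hand is clear.

```bash
python3 -c "
from plant import finish_job
print(finish_job())"
```

```text
the job is handed in; nothing more can be done
None
```

I stroked the armrest with shut fingers from about 17 mm past the tip to about 251 mm along its 270 mm arc, and the job is handed in. No verdict was reported.

- **Stroke:** I turned the hand with the curve and stayed within about 1 mm of the measured centre line. Measured upward force was about 1.5–2.4 N at every check. The fingertips were 3–4 mm below the rest height, well under the centimetre allowed. Contact with each part was judged from force and position at these checks, every 33–40 mm.
- **End state:** I lifted off and moved the hand well clear, finishing at about 9 s of the 43 s allowed. In the last top picture no pixel differs noticeably from the first. The side picture does differ, by 1867 pixels. I did not trace these; they are probably the arm in its new position, as the part of the picture I viewed showed the armrest back up and the bottle, sanding block and handle standing in place.
- **Small disagreement:** the first dark-colour mask was ragged near the tip. A looser threshold fixed it, and the refit arc measured 268 mm against the given 270 mm.

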